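Lay the fruit carton on the settling machine and set its timer

ROBOT

A 6-joint arm with a two-finger parallel gripper is mounted at the origin on the work surface. World frame = base frame: x ahead of the robot, y to its left, z up, the work surface at z = 0. Lengths are in m, angles in rad, forces in N, time in s.
With the tool pointing down it reaches from about 0.35 to 0.875 m from the base axis. Payload 4.2 kg.
Tool frame: the origin (TCP) lies at the very end of the fingers, on their centre line; the grasp point (between the pads) lies 19 mm behind it (manip.hold_point_z is the distance from the TCP to the grasp point, in m); z points along the fingers, y is the direction in which the jaws open and shut (so a half turn about z gives the same grasp; the last joint's range is limited). The gripper opens to 87 mm and grips with 3 to 60 N. Pads are 19 mm wide; open, the fingers measure 117 mm over their backs; the gripper's body (75 mm by 190 mm) begins 51 mm behind the grasp point.
Start: joints at [-0.922, 0.385, 0.008, 0, -1.194, -0.259], TCP at [0.238, -0.578, 0.223] pointing down, gripper open.
Joint ranges: [-3.14, 3.14], [-1.21, 2.06], [-1.07, 1.41], [-3.16, 2.05], [-2.99, -0.16], [-3.1, 3.1]. Speed limits (rad/s): [2.79, 2.79, 3.14, 3.14, 3.14, 3.14].

INTERFACE

Orientations are given as a 3x3 rotation matrix whose columns are the frame's x, y, z axes.
In Python, from bench import manip, imaging, nets gives the robot as it stands. The module is installed in compiled form; this text tells all that it offers.
- The arm moves only by the tool jog_arm, never from a script. Its argument "moves" is a list that holds one entry, the list of rows, each a list of 7 numbers: the turn, a rotation vector about the world's x, y, z in degrees, then the shift along the world's x, y, z in m, then the gripper's target within -1 to 1 (fully open at 1, half-way at 0, shut at -1). A call has exactly 10 rows; each row shifts and turns the pose as measured when the row begins; what a row does not reach is not made up. A row lasts 1/12 s, in which the tool goes at most 41.7 mm and 7.16 degrees, less where a joint would pass 70% of its speed; a pose out of reach is approached as far as the arm can. A call with a gripper value outside its range is refused whole. The fingers move at their own pace and stop on an object; "newtons" is the grip in N (left out, the last holds). Time passes only in rows, so rows that do not move let the fingers close, or fill a call up. It gives the time, the measured TCP pose, the force and the opening at its end, in the units of the state.
- manip.observe(): the state, without advancing time (a new reading comes with each control period).
- imaging.read_camera(name): name is "side" or "top" or "wrist"; returns a dict with "color" (400x640x3 uint8, red, green, blue), "z_map" (400x640 float32, m along the optical axis (not along the pixel's ray), 0 where there is no reading), "camera_matrix" (3x3 intrinsics, pixels), "xyz" and "rotation" of the camera in the world. Camera axes: x right, y down, z forward; pixel columns grow to the right and rows downward; lengths in m; the calibration is good to about 2 mm. The wrist camera is an equidistant fisheye: a pixel r from the principal point sees the ray r / f radians off the axis. A picture is of the moment at which its call begins.
- manip.close_job(): hands the job in, once; it reports no verdict.
Trained networks look in a picture, given as the dict that the camera call returned (one of the last four; its "shot" number tells which), for a name from the list of things; names that differ only in an ending like _2 or _b are one class to them, and where a whole thing is asked for, a point or a joint stands for the part that bears it (a point fixed in the world has none). Each returns a list of dicts, best first, with "confidence" (0 to 1); they miss things now and then, are a little off and sometimes report something else, mostly with a low value. They report only what shows in the picture. A call takes as long as a camera call. They do not tell look-alikes from the thing itself.
- nets.silhouettes(picture, target): "region" (400x640 bool, what is visible of it) and "rect" ([centre column, centre row, width, height] in pixels, round what is visible of it).
- nets.tip_of(picture, target): "location" ([column, row] in pixels: a listed point, or the origin of a listed thing).
The state is a dict: "t": time; "q": joint angles; "qvel": joint speeds; "effort": joint torques, N m; "position": TCP position; "tool_rot": TCP orientation; "ft_force": force on the tool from outside, world axes, zero at the start; "wrist_torque": the same for the moment, N m; "finger_gap": finger opening in m.
Only numpy, scipy, OpenCV 4.12 (cv2) and the standard library are available. Lean on these libraries where they do the work, as an engineer would, in place of code of your own. Each camera call takes 0.05 s, during which the arm holds its last target. There are 200 camera calls.

TASK

Get the small settling machine ready to run: lift the empty basket off its plate and stand it upright in the empty white tray, then topple the tall carton that stands on end on the plate so that it lies flat on its broad side, and slide it along until its end is fully home against the stop bar beside the dial. Only when the carton is home, turn the timer dial clockwise to its three-dot mark, the third click from the dash. Do not disturb the filled baskets or the tape dispenser.

Things in the scene. Friction and masses are not known exactly. Their poses are not given: they have to be found in the camera images.
- machine: low grey bench machine, fixed. Origin on the table under the middle of its steel plate, z up. The flat plate, 40 mm above the table, spans x -100..100, y -175..180 mm. Two side kerbs, 12 mm high, 8 mm thick, run along it at x = +-96 mm (184 mm clear between). The stop bar crosses its -y end; the +y end is open. Beyond the stop a dial console (x -80..80, y -300..-175 mm, top 70 mm up)
- stop (a point): middle of the stop bar's inner face, at plate height (machine x 0, y -160 mm, 40 mm above the table); axes as the machine's. The bar spans the plate's width, 14 mm thick, 30 mm above the plate
- carton_mid (a point): centre of a closed black carton, 140 x 90 x 180 mm (own x, y, z), about 0.55 kg, too thick to grip. Starts standing on end (z up) on the plate's +y part, axes nearly parallel to the machine's. Topple it towards the stop (machine -y): it then lies on its 140 x 180 face, own y up, own z towards the stop. Home, its centre is 90 mm from the stop's face and 45 mm above the plate
- basket_mid (a point): empty blue plastic basket, 90 g: foot 96 mm, rim 125 mm across and 80 mm high, stiff fixed bail handle. Point on its axis 70 mm above its underside. The handle's straight top bar, 10 mm thick, 68 mm long, lies along own x, its centre line 70 mm above this point; the handle slopes from its ends to the rim. Starts on the plate between carton and stop
- tray: empty white square tray, fixed on the table, 150 x 150 mm, walls 5 mm thick and 18 mm high, floor 5 mm thick. Origin at the centre of its underside. It is at one of three places, left or right of the machine; the filled baskets stand at the other two
- dial_grip (a point): point on the dial's vertical axis where to grip it, 103 mm above the table. The dial is a 62 mm black disc (top 80 mm above the table) with a finger bar on it, 62 mm long, 15 mm thick, 33 mm tall (80 to 113 mm above the table), along its own x; own +x is the pointer end (white line). 75 mm beyond the stop's inner face
- dial (a joint): dial angle, rad: 0 at the anticlockwise end (dash mark), growing clockwise seen from above to 1.744 at the other end. Sprung clicks every 0.436 rad (about 0.05 N m to pass; let go, it settles into the nearest): 0 dash, then one dot, two dots, three dots (third click, 1.308 rad), four dots. Starts at the dash, one or two dots
- full_a_mid (a point): basket of the same shape and size as the empty one but heaped with dark cherries (0.6 kg), standing on the table; bystander. Point on its axis 70 mm above its underside (140 mm high handle bar along its own x)
- full_b_mid (a point): basket of the same shape and size as the empty one but heaped with dark cherries (0.6 kg), standing on the table; bystander. Point on its axis 70 mm above its underside (140 mm high handle bar along its own x)
- dispenser: black desk tape dispenser, 120 x 60 x 94 mm, on the table to the right of the machine; bystander. Origin at the centre of its underside
Not all that is in view belongs to the job. What is shaped like the part that bears basket_mid but green is not meant.

How it is judged:
By the outcome, as a careful person would: the job done as asked, in the order asked, and still so for the second after the job is handed in, with the robot touching nothing.
It also fails if it takes over 72 s, if anything falls off the work surface, if the arm or the gripper's body presses on something with over 40 N, if the wrist force passes 120 N, or if a joint passes its speed limit or range.

## Working session

There is one attempt and no reset: what is moved stays moved. The work goes in short steps, Python scripts to look and compute and a tool call to move; the robot and the scene stay as the last step left them, time stands still between calls to the robot, and variables do not carry over. Pictures are saved under pics/ and viewed, about 8 in all and at most 12, crops included, and the job is handed in when it is done.

Besides the shell and the picture viewer there is one more tool, called after "Call:" by a JSON object that holds its "op" and its "data". jog_arm: Moves the arm, as the interface text tells. Its arguments: {"type":"object","properties":{"moves":{"type":"array"},"newtons":{"type":"number"}},"required":["moves"]}

```bash
mkdir -p pics; cat > h.py <<'E'
import numpy as np, cv2
from bench import manip, imaging, nets
np.set_printoptions(precision=4,suppress=True)
def shot(n,fn=None):
    p=imaging.read_camera(n)
    if fn: cv2.imwrite('pics/'+fn,p['color'][:,:,::-1])
    return p
def ray(p,c,r):
    K=np.array(p['camera_matrix']);return np.array([(c-K[0,2])/K[0,0],(r-K[1,2])/K[1,1],1.])
def at_z(p,c,r,z):   # pinhole pixel on plane z
    d=np.array(p['rotation'])@ray(p,c,r);o=np.array(p['xyz']);return o+d*(z-o[2])/d[2]
def cloud(p):
    K=np.array(p['camera_matrix']);z=p['z_map'];v,u=np.mgrid[:400,:640]
    P=np.stack([(u-K[0,2])/K[0,0]*z,(v-K[1,2])/K[1,1]*z,z],-1)
    return P@np.array(p['rotation']).T+np.array(p['xyz'])
E
python3 - <<'E'
from h import *
s=manip.observe();print(s)
for n in('top','side'):
    p=shot(n,n+'1.png');print(n,p['camera_matrix'],p['xyz'],p['rotation'])
    C=cloud(p)
    for t in('machine','stop','carton_mid','basket_mid','tray','dial_grip','full_a_mid','dispenser'):
        for d in nets.tip_of(p,t)[:4]:
            c,r=d['location'];i=(min(max(int(r),0),399),min(max(int(c),0),639));print(t,d['confidence'],np.round([c,r]),C[i])
E
cd pics; python3 -c "
import cv2,numpy as np
"
```

```text
{'t': 0.0, 'q': array([-0.9224,  0.3856,  0.0066, -0.0005, -1.194 , -0.2586]), 'qvel': array([-0.0002, -0.0019, -0.0002, -0.0012, -0.0011, -0.0015]), 'effort': array([  0.0007, -39.0658,  18.7407,   4.2199,   0.0111,  -0.0002]), 'position': array([ 0.2373, -0.5775,  0.2214]), 'tool_rot': array([[-0.9251, -0.3798, -0.0009],
       [-0.3798,  0.9251,  0.002 ],
       [ 0.0001,  0.0022, -1.    ]]), 'ft_force': array([-1.1565, -0.4724,  0.0125]), 'wrist_torque': array([-0.0591,  0.0127, -0.0129]), 'finger_gap': 0.08678997814636705}
top [[382.8132   0.     320.2744]
 [  0.     382.8132 193.0592]
 [  0.       0.       1.    ]] [ 0.484  -0.0203  1.0302] [[ 0.021  -0.9941  0.106 ]
 [-0.9994 -0.0237 -0.0244]
 [ 0.0267 -0.1054 -0.9941]]
stop 0.93 [367. 214.] [ 0.5379 -0.1673  0.0379]
carton_mid 0.49 [149. 255.] [0.4276 0.3627 0.0953]
basket_mid 0.79 [335. 211.] [ 0.5371 -0.0744  0.1855]
basket_mid 0.78 [292. 116.] [0.8065 0.0367 0.0068]
basket_mid 0.73 [397. 119.] [ 0.804  -0.2532  0.0058]
tray 0.96 [169. 185.] [0.6053 0.3621 0.0042]
tray 0.5 [151. 256.] [0.4253 0.36   0.0958]
dial_grip 0.83 [
[... 307 characters left out ...]
.4526   0.     310.386 ]
 [  0.     464.4526 200.2003]
 [  0.       0.       1.    ]] [0.1056 0.6758 0.9121] [[-0.8133 -0.4027  0.4199]
 [-0.5816  0.5446 -0.6042]
 [ 0.0146 -0.7357 -0.6771]]
machine 0.68 [317. 246.] [0.493  0.0886 0.1246]
stop 0.91 [357. 206.] [ 0.5088 -0.1113  0.0919]
carton_mid 0.6 [282. 237.] [0.5327 0.1631 0.1938]
basket_mid 0.94 [299. 154.] [ 0.8049 -0.2628  0.0355]
basket_mid 0.82 [334. 206.] [ 0.5731 -0.1033  0.062 ]
basket_mid 0.79 [240. 199.] [ 0.8187 -0.0028  0.0279]
tray 0.58 [206. 346.] [0.5836 0.3739 0.0041]
dial_grip 0.61 [380. 177.] [ 0.5088 -0.2283  0.1078]
full_a_mid 0.87 [259. 374.] [0.4184 0.3853 0.0888]
dispenser 0.59 [381. 166.] [ 0.5776 -0.3842  0.0179]
```

View pics/top1.png

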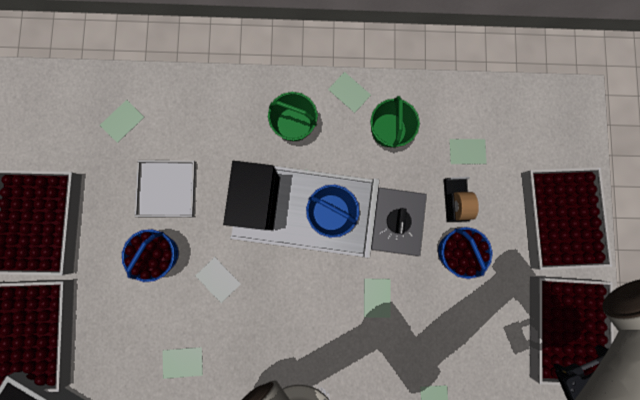

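View pics/side1.png

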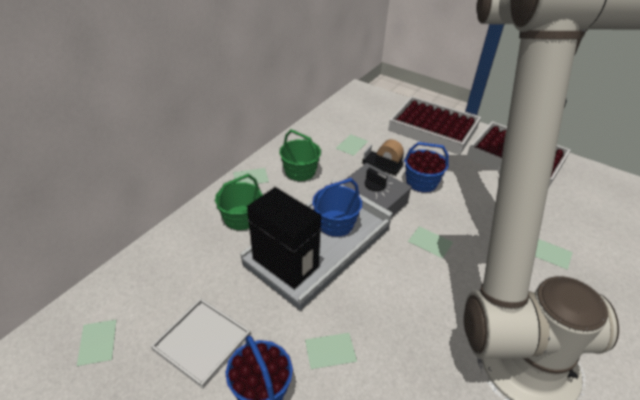

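The top view shows the tray, with no basket in it, at (166,188). A filled basket is at (150,255) and the carton at (252,195). The blue empty basket is at (333,210), the dial at (399,222), the dispenser at (460,200) and the second filled basket at (465,252). The green look-alikes are at the top. Next I measure from depth.

```bash
python3 - <<'E'
from h import *
p=shot('top');C=cloud(p)
v,u=np.mgrid[:400,:640]
def box(u0,u1,v0,v1,z0,z1):
    m=(u>=u0)&(u<=u1)&(v>=v0)&(v<=v1)&(C[...,2]>z0)&(C[...,2]<z1);return C[m],m
def rect(P,n):
    (c,s,a)=cv2.minAreaRect(P[:,:2].astype(np.float32)*1000);print(n,len(P),c,s,a,'z',np.median(P[:,2]))
P,_=box(215,290,150,240,.205,.235);rect(P,'carton top')
P,_=box(360,435,180,265,.064,.076);rect(P,'console top')
P,_=box(358,385,170,265,.060,.082);rect(P,'stop+cons')
P,m=box(300,365,180,245,.172,.20);rect(P,'bail')
P,_=box(300,365,180,245,.110,.130);rect(P,'rim')
P,_=box(380,420,200,240,.095,.125);rect(P,'dialbar')
P,_=box(130,203,155,222,.011,.03);rect(P,'tray walls')
P,_=box(225,380,160,260,.034,.046);rect(P,'plate')
P,_=box(225,380,160,260,.047,.058);rect(P,'kerbs')
P,_=box(115,185,225,285,.11,.16);rect(P,'fullA bail')
P,_=box(435,495,225,280,.125,.16);rect(P,'fullB bail')
P,_=box(440,485,170,226,.03,.12);rect(P,'disp')
big=cv2.resize(p['color'][150:270,215:435],None,fx=3.6,fy=3.6,interpolation=cv2.INTER_CUBIC);cv2.imwrite('pics/top2.png',big[:,:,::-1])
E
```

```text
carton top 2832 (563.2091674804688, 111.96424865722656) (90.4107437133789, 140.03680419921875) 84.65775299072266 z 0.21988380244536992
console top 3077 (519.006103515625, -236.41680908203125) (140.724609375, 196.81329345703125) 83.6337661743164 z 0.0700631828218099
stop+cons 1202 (525.342041015625, -191.27725219726562) (51.29411315917969, 198.85487365722656) 84.26436614990234 z 0.0699607998246724
bail 176 (538.7588500976562, -73.28907775878906) (90.36820983886719, 9.779573440551758) 62.379207611083984 z 0.18336666950472957
rim 499 (538.9677124023438, -72.37419128417969) (124.68022918701172, 125.23419189453125) 28.02256202697754 z 0.1196897108006243
dialbar 196 (519.6696166992188, -241.6849365234375) (16.20252227783203, 61.41743850708008) 83.4152603149414 z 0.11240380668932654
tray walls 508 (593.7650756835938, 366.6092224121094) (149.18768310546875, 152.61087036132812) 1.525816559791565 z 0.01692349944719085
plate 5299 (544.412841796875, 1.7740631103515625) (341.2084045410156, 190.70213317871094) 83.8674545288086 z 0.040277476127891454
kerbs 1025 (547.145263671875, 1.42578125) (340.4507751464844, 200.33807373046875) 83.50342559814453 z 0.051751664101740036
fullA bail 246 (423.7105407714844, 371.8055114746094) (11.315288543701172, 114.26841735839844) 62.38214111328125 z 0.14235525570691926
fullB bail 197 (445.0372314453125, -410.2325134277344) (99.86583709716797, 10.84189510345459) 23.026824951171875 z 0.1433560170691054
disp 824 (583.4761352539062, -410.7765197753906) (112.9969711303711, 58.52765655517578) 4.7558674812316895 z 0.07977382457612103
```

View pics/top2.png

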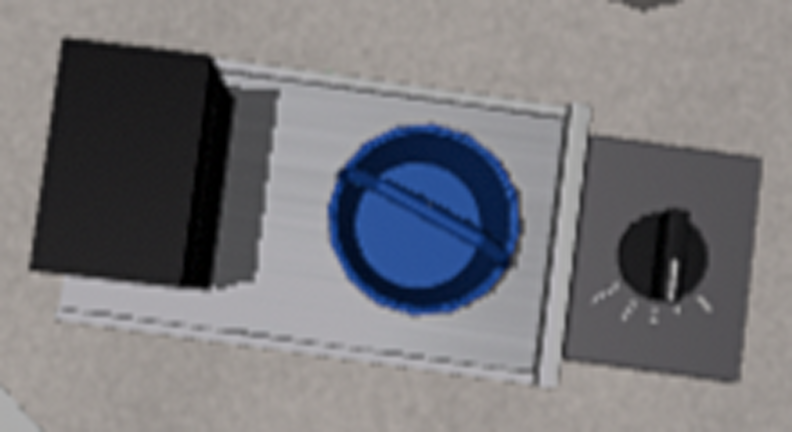

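Call:
{"op": "jog_arm", "data": {"moves": [[[0,0,2.5,0.0188,0.0315,0.003,1],[0,0,2.5,0.0188,0.0315,0.003,1],[0,0,2.5,0.0188,0.0315,0.003,1],[0,0,2.5,0.0188,0.0315,0.003,1],[0,0,2.5,0.0188,0.0315,0.003,1],[0,0,2.5,0.0188,0.0315,0.003,1],[0,0,2.5,0.0188,0.0315,0.003,1],[0,0,2.5,0.0188,0.0315,0.003,1],[0,0,2.5,0.0188,0.0315,0.003,1],[0,0,2.5,0.0188,0.0315,0.003,1]]], "newtons": 25}}

```text
t: 1.78
position: [0.4268, -0.2544, 0.2523]
tool_rot: [[-0.672, -0.74, 0.0], [-0.74, 0.672, -0.001], [0.001, -0.001, -1.0]]
ft_force: [0.9, 0.4, 0.7]
finger_gap: 0.0871
```

Call:
{"op": "jog_arm", "data": {"moves": [[[0,0,2.1,0.016,0.026,0,1],[0,0,2.1,0.016,0.026,0,1],[0,0,2.1,0.016,0.026,0,1],[0,0,2.1,0.016,0.026,0,1],[0,0,2.1,0.016,0.026,0,1],[0,0,2.1,0.016,0.026,0,1],[0,0,2.1,0.016,0.026,0,1],[0,0,0,0,0,0,1],[0,0,0,0,0,-0.02,1],[0,0,0,0,0,-0.02,1]]]}}

```text
t: 2.62
position: [0.55, -0.0549, 0.2193]
tool_rot: [[-0.438, -0.899, 0.02], [-0.899, 0.438, -0.0], [-0.009, -0.018, -1.0]]
ft_force: [0.6, -0.7, -0.8]
finger_gap: 0.087
```

```bash
python3 - <<'E'
from h import *
p=shot('wrist','w1.png');print(p['camera_matrix'],p['xyz'],p['rotation'])
s=manip.observe();print(s['t'],s['position'],s['q'])
E
```

```text
[[309.7069   0.     321.9828]
 [  0.     309.7069 206.462 ]
 [  0.       0.       1.    ]] [ 0.5102 -0.1299  0.3809] [[-0.899   0.4106  0.1522]
 [ 0.4374  0.8576  0.2705]
 [-0.0195  0.3097 -0.9506]]
2.6667 [ 0.5476 -0.055   0.2151] [ 0.1958  0.2573 -0.1988  0.0026 -1.1024 -0.6513]
```

View pics/w1.png

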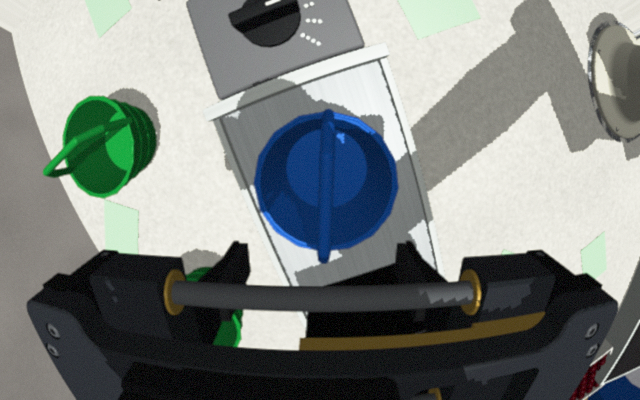

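The wrist view shows the bail bar, at (326,185), between the fingers' planes and lined up with the jaws. I correct the overshoot, descend and grip.

Call:
{"op": "jog_arm", "data": {"moves": [[[0,0,0,-0.004,-0.009,0,1],[0,0,0,-0.004,-0.007,0,1],[0,0,0,0,-0.002,-0.01,1],[0,0,0,0,0,-0.018,1],[0,0,0,0,0,-0.016,1],[0,0,0,0,0,-0.008,1],[0,0,0,0,0,0,1],[0,0,0,0,0,0,0.2],[0,0,0,0,0,0,-0.6],[0,0,0,0,0,0,-1]]], "newtons": 25}}

```text
t: 3.5
position: [0.5394, -0.0803, 0.1665]
tool_rot: [[-0.444, -0.896, 0.022], [-0.896, 0.444, -0.001], [-0.009, -0.02, -1.0]]
ft_force: [-0.5, -0.3, -0.3]
finger_gap: 0.0742
```

Call:
{"op": "jog_arm", "data": {"moves": [[[0,0,0,0,0,0,-1],[0,0,0,0,0,0,-1],[0,0,0,0,0,0,-1],[0,0,0,0,0,0,-1],[0,0,0,0,0,0.01,-1],[0,0,0,0,0,0.01,-1],[0,0,0,0,0,0.01,-1],[0,0,0,0,0,0.01,-1],[0,0,0,0,0,0,-1],[0,0,0,0,0,0,-1]]]}}

```text
t: 4.33
position: [0.5417, -0.0799, 0.2151]
tool_rot: [[-0.443, -0.896, 0.03], [-0.897, 0.443, -0.001], [-0.012, -0.027, -1.0]]
ft_force: [-0.5, -0.7, -0.7]
finger_gap: 0.0083
```

Call:
{"op": "jog_arm", "data": {"moves": [[[0,1,0,0,0,0.035,-1],[0,1,0,0,0,0.035,-1],[0,0,0,0,0,0.035,-1],[0,0,0,0,0,0.035,-1],[0,0,0,0,0,0.03,-1],[0,0,0,0.003,0.02,0.01,-1],[0,0,0,0.004,0.035,0,-1],[0,0,0,0.0045,0.038,0,-1],[0,0,0,0.0045,0.038,0,-1],[0,0,0,0.0045,0.038,0,-1]]]}}

```text
t: 5.17
position: [0.556, 0.0883, 0.4035]
tool_rot: [[-0.455, -0.89, -0.011], [-0.89, 0.455, -0.0], [0.005, 0.01, -1.0]]
ft_force: [0.7, 0.1, -0.3]
finger_gap: 0.0009
```

```bash
python3 - <<'E'
from h import *
p=shot('wrist');q=shot('top')
cv2.imwrite('pics/drop.png',np.hstack([p['color'][:,:,::-1],cv2.resize(q['color'][100:300,200:440],(480,400))[:,:,::-1]])[:, :] if 0 else cv2.resize(np.hstack([p['color'],cv2.resize(q['color'][100:300,200:440],(480,400))]),(800,286))[:,:,::-1])
s=manip.observe();print(s['t'],s['position'],s['q'])
E
```

```text
5.2667 [0.5564 0.0915 0.4018] [ 0.447   0.2198  0.2134 -0.006  -1.5764 -0.9132]
```

View pics/drop.png

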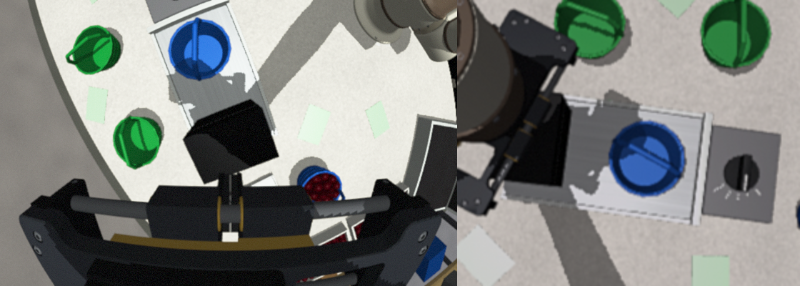

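The fingers were still closing when the lift began, so the basket stayed on the plate, upright. I re-measure it and go back.

```bash
python3 - <<'E'
from h import *
p=shot('top');C=cloud(p)
v,u=np.mgrid[:400,:640]
def rect(u0,u1,v0,v1,z0,z1,n):
    m=(u>=u0)&(u<=u1)&(v>=v0)&(v<=v1)&(C[...,2]>z0)&(C[...,2]<z1);P=C[m]
    (c,s,a)=cv2.minAreaRect(P[:,:2].astype(np.float32)*1000);print(n,len(P),c,s,a,'z',np.median(P[:,2]))
rect(300,365,150,245,.172,.20,'bail')
rect(300,365,150,245,.110,.130,'rim')
print(manip.observe()['position'])
E
```

```text
bail 177 (539.284912109375, -72.34529876708984) (88.14920806884766, 9.733736038208008) 62.30366516113281 z 0.18379832228433168
rim 497 (539.0233764648438, -72.43753051757812) (124.57444763183594, 125.44802856445312) 27.670825958251953 z 0.11965618797343913
[0.5561 0.0894 0.4021]
```

Call:
{"op": "jog_arm", "data": {"moves": [[[0,0,0,-0.003,-0.035,0,1],[0,0,0,-0.003,-0.035,-0.01,1],[0,0,0,-0.003,-0.035,-0.025,1],[0,0,0,-0.003,-0.025,-0.035,1],[0,0,0,-0.002,-0.01,-0.035,1],[0,-0.6,0,0,0,-0.035,1],[0,0,0,0,0,-0.035,1],[0,0,0,0,0,-0.02,1],[0,0,0,0,0,0,1],[0,0,0,0,0,0,1]]]}}

```text
t: 6.15
position: [0.5353, -0.0646, 0.2017]
tool_rot: [[-0.458, -0.889, -0.0], [-0.889, 0.458, -0.003], [0.003, -0.001, -1.0]]
ft_force: [0.3, 0.5, 0.1]
finger_gap: 0.0593
```

Call:
{"op": "jog_arm", "data": {"moves": [[[0,0,0,0.003,-0.006,0,1],[0,0,0,0,-0.002,0,1],[0,0,0,0,0,-0.012,1],[0,0,0,0,0,-0.014,1],[0,0,0,0,0,-0.012,1],[0,0,0,0,0,-0.004,0],[0,0,0,0,0,0,-1],[0,0,0,0,0,0,-1],[0,0,0,0,0,0,-1],[0,0,0,0,0,0,-1]]]}}

```text
t: 6.98
position: [0.5494, -0.0754, 0.1749]
tool_rot: [[-0.457, -0.889, 0.031], [-0.889, 0.457, -0.003], [-0.011, -0.029, -1.0]]
ft_force: [-0.1, -0.1, 0.4]
finger_gap: 0.0615
```

Call:
{"op": "jog_arm", "data": {"moves": [[[0,0,0,0,0,0,-1],[0,0,0,0,0,0,-1],[0,0,0,0,0,0,-1],[0,0,0,0,0,0,-1],[0,0,0,0,0,0,-1],[0,0,0,0,0,0,-1],[0,0,0,0,0,0,-1],[0,0,0,0,0,0,-1],[0,0,0,0,0,0,-1],[0,0,0,0,0,0,-1]]]}}

```text
t: 7.82
position: [0.55, -0.0751, 0.177]
tool_rot: [[-0.456, -0.889, 0.033], [-0.89, 0.456, -0.003], [-0.013, -0.031, -0.999]]
ft_force: [-1.2, 0.7, 0.7]
finger_gap: 0.0092
```

Call:
{"op": "jog_arm", "data": {"moves": [[[0,0,0,0,0,0,0],[0,0,0,0,0,0,0],[0,0,0,0,0,0,0],[0,1,0,0,0,0,0],[0,1,0,-0.006,0.002,0,0],[0,0,0,-0.005,0.001,-0.006,0],[0,0,0,0,0,-0.008,0],[0,0,0,0,0,-0.006,0],[0,0,0,0,0,0,0],[0,0,0,0,0,0,0]]]}}

```text
t: 8.65
position: [0.5374, -0.0718, 0.154]
tool_rot: [[-0.457, -0.89, -0.006], [-0.89, 0.457, -0.003], [0.005, 0.004, -1.0]]
ft_force: [0.2, -0.5, -0.0]
finger_gap: 0.0434
```

Call:
{"op": "jog_arm", "data": {"moves": [[[0,0,0,0,0,0,-1],[0,0,0,0,0,0,-1],[0,0,0,0,0,0,-1],[0,0,0,0,0,0,-1],[0,0,0,0,0,0,-1],[0,0,0,0,0,0,-1],[0,0,0,0,0,0,-1],[0,0,0,0,0,0,-1],[0,0,0,0,0,0.01,-1],[0,0,0,0,0,0.02,-1]]], "newtons": 40}}

```text
t: 9.48
position: [0.5348, -0.0719, 0.1813]
tool_rot: [[-0.457, -0.889, -0.016], [-0.889, 0.458, -0.003], [0.01, 0.013, -1.0]]
ft_force: [0.7, 0.2, -1.1]
finger_gap: 0.0076
```

```bash
python3 - <<'E'
from h import *
s=manip.observe();print(s['t'],s['position'],s['tool_rot'],s['finger_gap'],s['ft_force'])
E
```

```text
9.4833 [ 0.5348 -0.0719  0.1813] [[-0.4574 -0.8891 -0.0156]
 [-0.8892  0.4575 -0.0029]
 [ 0.0097  0.0125 -0.9999]] 0.007614719663998674 [ 0.7358  0.1527 -1.0929]
```

Call:
{"op": "jog_arm", "data": {"moves": [[[0,-0.5,0,0,0,0.02,-1],[0,-0.5,0,0,0,0.025,-1],[0,0,0,0,0,0.03,-1],[0,0,0,0,0,0.035,-1],[0,0,0,0,0,0.035,-1],[0,0,0,0,0,0.035,-1],[0,0,0,0,0,0.03,-1],[0,0,0,0.003,0.015,0,-1],[0,0,0,0.005,0.03,0,-1],[0,0,0,0.005,0.035,0,-1]]]}}

```text
t: 10.32
position: [0.5426, 0.004, 0.4145]
tool_rot: [[-0.466, -0.885, 0.014], [-0.885, 0.466, -0.004], [-0.003, -0.014, -1.0]]
ft_force: [0.2, -0.2, -1.4]
finger_gap: 0.0077
```

Call:
{"op": "jog_arm", "data": {"moves": [[[0,0,0,0.0055,0.038,0,-1],[0,0,0,0.0055,0.038,0,-1],[0,0,0,0.0055,0.038,0,-1],[0,0,0,0.0055,0.038,0,-1],[0,0,0,0.0055,0.038,0,-1],[0,0,0,0.0055,0.038,0,-1],[0,0,0,0.0055,0.038,0,-1],[0,0,0,0.0055,0.036,-0.01,-1],[0,0,0,0.004,0.02,-0.02,-1],[0,0,0,0,0.008,-0.03,-1]]]}}

```text
t: 11.15
position: [0.5884, 0.3529, 0.3686]
tool_rot: [[-0.464, -0.885, 0.033], [-0.885, 0.465, 0.008], [-0.023, -0.025, -0.999]]
ft_force: [0.1, -0.1, -0.5]
finger_gap: 0.0078
```

```bash
python3 - <<'E'
from h import *
s=manip.observe();print(s['t'],s['position'],s['tool_rot'],s['finger_gap'],s['q'])
E
```

```text
11.15 [0.5884 0.3529 0.3686] [[-0.4643 -0.8851  0.0326]
 [-0.8854  0.4648  0.0085]
 [-0.0227 -0.025  -0.9994]] 0.007805066233054216 [ 0.7831  0.4296  0.4249  0.017  -1.5369 -1.2667]
```

Call:
{"op": "jog_arm", "data": {"moves": [[[-0.3,1,0,0.003,0.007,-0.03,-1],[-0.2,0.5,0,0.002,0.004,-0.035,-1],[0,0,0,0,0,-0.035,-1],[0,0,0,0,0,-0.035,-1],[0,0,0,0,0,-0.03,-1],[0,0,0,0,0,-0.02,-1],[0,0,0,0,0,-0.01,-1],[0,0,0,0,0,0,-1],[0,0,0,0,0,0,-1],[0,0,0,0,0,0,-1]]]}}

```text
t: 11.98
position: [0.5887, 0.3669, 0.162]
tool_rot: [[-0.46, -0.888, -0.003], [-0.888, 0.46, -0.006], [0.007, -0.0, -1.0]]
ft_force: [-0.0, 0.4, -0.4]
finger_gap: 0.0076
```

Call:
{"op": "jog_arm", "data": {"moves": [[[0,0,0,0.004,0,-0.012,-1],[0,0,0,0,0,-0.012,-1],[0,0,0,0,0,-0.008,-1],[0,0,0,0,0,-0.005,-1],[0,0,0,0,0,0,-1],[0,0,0,0,0,0,-1],[0,0,0,0,0,0,-1],[0,0,0,0,0,0,-1],[0,0,0,0,0,0,-1],[0,0,0,0,0,0,-1]]]}}

```text
t: 12.82
position: [0.5961, 0.3689, 0.1285]
tool_rot: [[-0.459, -0.888, 0.007], [-0.888, 0.459, 0.001], [-0.004, -0.005, -1.0]]
ft_force: [-0.6, -0.2, -1.2]
finger_gap: 0.0077
```

```bash
python3 - <<'E'
from h import *
q=shot('side','place.png')
s=manip.observe();print(s['t'],s['position'],s['tool_rot'],s['ft_force'],s['finger_gap'])
cv2.imwrite('pics/place.png',cv2.resize(q['color'][200:400,80:400],None,fx=2.2,fy=2.2)[:,:,::-1])
E
```

```text
12.8667 [0.5961 0.3689 0.1286] [[-0.4594 -0.8882  0.0068]
 [-0.8882  0.4594  0.0014]
 [-0.0044 -0.0054 -1.    ]] [ 0.2266 -0.3169 -1.6429] 0.007478616940479316
```

View pics/place.png

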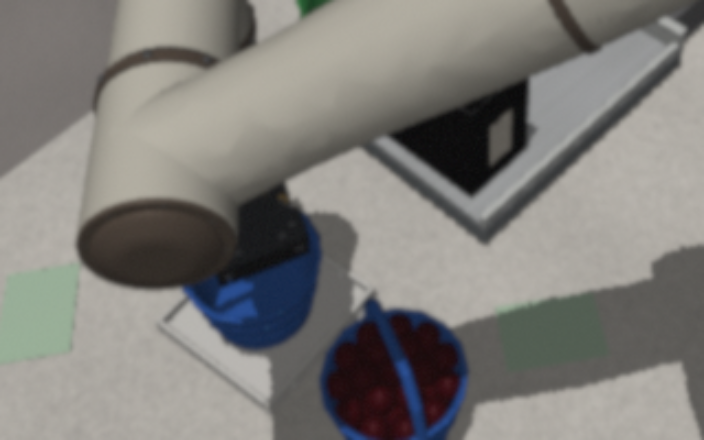

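The basket hangs inside the tray outline, around (255,290) in the crop, clear of the filled one. I lower it the last ~10 mm and release.

Call:
{"op": "jog_arm", "data": {"moves": [[[0,0,0,0,0,-0.004,-1],[0,0,0,0,0,-0.004,-1],[0,0,0,0,0,-0.003,-1],[0,0,0,0,0,-0.002,-1],[0,0,0,0,0,0,-1],[0,0,0,0,0,0,-1],[0,0,0,0,0,0,-0.5],[0,0,0,0,0,0,0],[0,0,0,0,0,0,0],[0,0,0,0,0,0,0]]]}}

```text
t: 13.7
position: [0.5991, 0.3701, 0.1186]
tool_rot: [[-0.458, -0.889, 0.015], [-0.889, 0.458, 0.005], [-0.012, -0.011, -1.0]]
ft_force: [0.6, 0.6, -0.1]
finger_gap: 0.0269
```

Call:
{"op": "jog_arm", "data": {"moves": [[[0,0,0,0,0,0,0],[0,0,0,0,0,0,0],[0,0.5,0,0,0,0.015,0.2],[0,0,0,0,0,0.025,0.4],[0,0,0,0,0,0.035,0.6],[0,0,0,0,0,0.035,1],[0,0,3,0,0,0.035,1],[0,0,6,0,0,0.02,1],[0,0,6,-0.005,-0.02,0,1],[0,0,5,-0.006,-0.035,0,1]]]}}

```text
t: 14.53
position: [0.585, 0.3164, 0.285]
tool_rot: [[-0.108, -0.994, 0.003], [-0.994, 0.108, -0.003], [0.003, -0.003, -1.0]]
ft_force: [0.2, -0.5, 0.2]
finger_gap: 0.0848
```

```bash
python3 - <<'E'
from h import *
p=shot('top');C=cloud(p)
v,u=np.mgrid[:400,:640]
def rect(u0,u1,v0,v1,z0,z1,n):
    m=(u>=u0)&(u<=u1)&(v>=v0)&(v<=v1)&(C[...,2]>z0)&(C[...,2]<z1);P=C[m]
    if len(P)<4:return print(n,'none')
    (c,s,a)=cv2.minAreaRect(P[:,:2].astype(np.float32)*1000);print(n,len(P),c,s,a,'z',np.median(P[:,2]))
rect(110,215,140,222,.07,.1,'rim')
rect(215,290,150,240,.205,.235,'carton top')
s=manip.observe();print(s['t'],s['position'],s['tool_rot'],s['finger_gap'])
E
```

```text
rim 433 (600.019287109375, 369.0236511230469) (124.99815368652344, 124.12478637695312) 46.80699920654297 z 0.08407164225706043
carton top 2834 (563.1636352539062, 112.22340393066406) (91.15828704833984, 139.9412384033203) 84.53675842285156 z 0.21994540485701014
14.5833 [0.5836 0.3094 0.287 ] [[-0.1095 -0.994   0.0019]
 [-0.994   0.1095 -0.0056]
 [ 0.0054 -0.0025 -1.    ]] 0.08560331721434679
```

Call:
{"op": "jog_arm", "data": {"moves": [[[0,0,0,-0.003,-0.025,-0.02,1],[0,0,0,-0.003,-0.025,-0.025,1],[0,0,0,-0.003,-0.025,-0.02,1],[0,0,0,-0.002,-0.015,-0.015,1],[0,0,0,0,-0.005,-0.005,1],[0,0,0,0,0,0,1],[0,0,0,0,0,0,1],[0,0,0,0,0,0,1],[0,0,0,0,0,0,1],[0,0,0,0,0,0,1]]]}}

```text
t: 15.42
position: [0.5735, 0.2118, 0.2061]
tool_rot: [[-0.112, -0.994, 0.013], [-0.994, 0.112, 0.002], [-0.003, -0.013, -1.0]]
ft_force: [0.5, 0.3, -0.0]
finger_gap: 0.0869
```

Call:
{"op": "jog_arm", "data": {"moves": [[[0,0,0,-0.001,-0.012,-0.005,1],[0,0.5,0,-0.0012,-0.012,-0.005,1],[0,0,0,-0.0012,-0.012,-0.002,1],[0,0,0,-0.001,-0.01,0,1],[0,0,0,-0.001,-0.009,0,1],[0,0,0,-0.001,-0.009,0,1],[0,0,0,-0.001,-0.009,0,1],[0,0,0,-0.001,-0.009,0,1],[0,0,0,0,0,0,1],[0,0,0,0,0,0,1]]]}}

```text
t: 16.25
position: [0.5669, 0.1245, 0.1971]
tool_rot: [[-0.11, -0.994, 0.014], [-0.994, 0.11, 0.008], [-0.01, -0.013, -1.0]]
ft_force: [0.4, 1.4, -0.4]
finger_gap: 0.0871
```

```bash
cat > c.py <<'E'
from h import *
p=shot('top');C=cloud(p)
v,u=np.mgrid[:400,:640]
o=np.array([.546,-.0085]);ex=np.array([.994,-.11]);ey=np.array([.11,.994])
D=C[...,:2]-o;X=D@ex;Y=D@ey;Z=C[...,2]
m=(p['color'].max(-1)<75)&(abs(X)<.09)&(Y>-.158)&(Y<.25)&(Z>.05)&(Z<.26)
s=manip.observe();T=s['position'];T2=np.array([(T[:2]-o)@ex,(T[:2]-o)@ey])
# dark points profile by machine y
for y in np.arange(-.16,.24,.02):
    k=m&(Y>=y)&(Y<y+.02)
    if k.sum()>20: print('y%.2f n%d zmed %.3f zmax %.3f x %.3f..%.3f'%(y,k.sum(),np.median(Z[k]),Z[k].max(),X[k].min(),X[k].max()))
print(s['t'],T,'machine',T2,s['ft_force'],s['tool_rot'][:,2],s['tool_rot'][:,0])
E
python3 c.py
```

```text
y0.02 n471 zmed 0.215 zmax 0.220 x -0.063..0.074
y0.04 n634 zmed 0.220 zmax 0.227 x -0.065..0.074
y0.06 n647 zmed 0.226 zmax 0.232 x -0.066..0.074
y0.08 n665 zmed 0.232 zmax 0.239 x -0.066..0.075
y0.10 n168 zmed 0.236 zmax 0.240 x -0.058..0.070
y0.12 n40 zmed 0.197 zmax 0.249 x -0.043..-0.001
16.3 [0.5668 0.1245 0.197 ] machine [0.006  0.1345] [ 0.7405  0.8047 -0.2829] [ 0.0135  0.0078 -0.9999] [-0.1095 -0.9939 -0.0092]
```

The carton is tilting about 17° without sliding. I keep pushing.

Call:
{"op": "jog_arm", "data": {"moves": [[[0,0,0,-0.001,-0.009,0,1],[0,0,0,-0.001,-0.009,0,1],[0,0,0,-0.001,-0.009,0,1],[0,0,0,-0.001,-0.006,0,1],[0,0,0,0,-0.002,0,1],[0,0,0,0,0,0,1],[0,0,0,0,0,0,1],[0,0,0,0,0,0,1],[0,0,0,0,0,0,1],[0,0,0,0,0,0,1]]]}}

```text
t: 17.13
position: [0.5606, 0.0854, 0.1948]
tool_rot: [[-0.11, -0.994, 0.007], [-0.994, 0.11, 0.005], [-0.006, -0.007, -1.0]]
ft_force: [-0.3, 0.9, -0.3]
finger_gap: 0.0867
```

```bash
python3 c.py
```

```text
y-0.12 n274 zmed 0.130 zmax 0.134 x -0.062..0.075
y-0.10 n490 zmed 0.130 zmax 0.134 x -0.062..0.075
y-0.08 n488 zmed 0.130 zmax 0.134 x -0.062..0.075
y-0.06 n490 zmed 0.130 zmax 0.135 x -0.062..0.075
y-0.04 n492 zmed 0.130 zmax 0.135 x -0.063..0.075
y-0.02 n490 zmed 0.130 zmax 0.135 x -0.063..0.074
y-0.00 n495 zmed 0.130 zmax 0.135 x -0.065..0.075
y0.02 n498 zmed 0.130 zmax 0.135 x -0.065..0.075
y0.04 n503 zmed 0.130 zmax 0.135 x -0.065..0.074
y0.06 n205 zmed 0.130 zmax 0.133 x -0.065..0.073
17.1833 [0.5606 0.0854 0.1948] machine [0.0042 0.0949] [ 0.3418 -0.4954  0.1481] [ 0.0074  0.0048 -1.    ] [-0.1099 -0.9939 -0.0056]
```

The carton is lying flat, at machine y -112..68. I lower the open fingers behind it.

Call:
{"op": "jog_arm", "data": {"moves": [[[0,0.3,0,0.001,0.01,0,1],[0,0,0,0.001,0.005,-0.015,1],[0,0,0,0,0,-0.025,1],[0,0,0,0,0,-0.025,1],[0,0,0,0,0,-0.02,1],[0,0,0,0,0,-0.015,1],[0,0,0,0,0,-0.008,1],[0,0,0,0,0,0,1],[0,0,0,0,0,0,1],[0,0,0,0,0,0,1]]]}}

```text
t: 18.02
position: [0.5663, 0.1086, 0.0856]
tool_rot: [[-0.105, -0.994, 0.01], [-0.994, 0.105, 0.008], [-0.009, -0.009, -1.0]]
ft_force: [-0.6, 0.4, -0.1]
finger_gap: 0.0874
```

Call:
{"op": "jog_arm", "data": {"moves": [[[0,0.5,0,-0.001,-0.012,0,1],[0,0,0,-0.001,-0.012,0,1],[0,0,0,-0.001,-0.01,0,1],[0,0,0,-0.001,-0.009,0,1],[0,0,0,-0.001,-0.009,0,1],[0,0,0,-0.001,-0.009,0,1],[0,0,0,-0.001,-0.009,0,1],[0,0,0,0,-0.004,0,1],[0,0,0,0,-0.002,0,1],[0,0,0,0,0,0,1]]]}}

```text
t: 18.85
position: [0.5617, 0.0272, 0.0901]
tool_rot: [[-0.107, -0.994, 0.012], [-0.994, 0.107, 0.015], [-0.016, -0.01, -1.0]]
ft_force: [1.2, 3.2, -1.0]
finger_gap: 0.0873
```

```bash
python3 c.py | tail -8
```

```text
y-0.06 n490 zmed 0.130 zmax 0.134 x -0.062..0.076
y-0.04 n494 zmed 0.130 zmax 0.135 x -0.063..0.075
y-0.02 n433 zmed 0.130 zmax 0.259 x -0.072..0.082
y-0.00 n324 zmed 0.200 zmax 0.206 x -0.085..0.090
y0.02 n224 zmed 0.201 zmax 0.206 x -0.085..0.089
y0.04 n215 zmed 0.202 zmax 0.205 x -0.085..-0.032
y0.06 n109 zmed 0.201 zmax 0.205 x -0.085..-0.036
18.9 [0.5617 0.0273 0.0902] machine [0.0116 0.0373] [0.072  0.7554 0.0391] [ 0.0116  0.0148 -0.9998] [-0.1068 -0.9942 -0.016 ]
```

Call:
{"op": "jog_arm", "data": {"moves": [[[0.4,0.4,0,-0.001,-0.003,-0.002,1],[0,0,0,-0.001,-0.004,0,1],[0,0,0,-0.001,-0.004,0,1],[0,0,0,-0.001,-0.004,0,1],[0,0,0,-0.001,-0.004,0,1],[0,0,0,-0.0005,-0.004,0,1],[0,0,0,-0.0005,-0.004,0,1],[0,0,0,-0.0005,-0.004,0,1],[0,0,0,-0.0005,-0.004,0,1],[0,0,0,-0.0005,-0.004,0,1]]]}}

```text
t: 19.73
position: [0.5641, 0.0231, 0.0947]
tool_rot: [[-0.113, -0.993, 0.032], [-0.991, 0.115, 0.07], [-0.073, -0.024, -0.997]]
ft_force: [-1.4, 15.9, 1.3]
finger_gap: 0.0869
```

```bash
python3 c.py | tail -1
```

```text
19.7833 [0.5641 0.0231 0.0948] machine [0.0145 0.0334] [-1.5521 16.0841  2.2158] [ 0.0323  0.0704 -0.997 ] [-0.1133 -0.9908 -0.0736]
```

Call:
{"op": "jog_arm", "data": {"moves": [[[0,0,0,0.001,0.01,0,1],[-1,0.5,0,0.001,0.012,0,1],[-1.5,0.6,0,0,0.012,0.005,1],[-1.5,0.6,0,0,0.005,0.02,1],[0,0,0,0,0.005,0.03,1],[0,0,0,0,0.005,0.035,1],[0,0,0,0,0.01,0.035,1],[0,0,0,0,0.01,0.03,1],[0,0,0,0,0,0.01,1],[0,0,0,0,0,0,1]]]}}

```text
t: 20.62
position: [0.5621, 0.0944, 0.2665]
tool_rot: [[-0.108, -0.994, -0.009], [-0.994, 0.108, -0.017], [0.018, 0.007, -1.0]]
ft_force: [0.6, 0.0, -1.1]
finger_gap: 0.087
```

```bash
cat >> c.py <<'E'
k=m&(abs(Z-.13)<.006)
r=cv2.minAreaRect(np.stack([X[k],Y[k]],-1).astype(np.float32)*1000);print('top rect machine frame',r)
w=(abs(X)<.09)&(abs(Y+.165)<.03)&(abs(Z-.07)<.004)
print('bar front edge Y pct',np.percentile(Y[w],[1,3]), 'carton front pct',np.percentile(Y[k],[0.5,1,99]))
for x0 in(-.06,-.03,0,.03,.06):
    kk=k&(abs(X-x0)<.01); ww=w&(abs(X-x0)<.01); print(x0,'carton min',Y[kk].min(),'max',Y[kk].max(),'bar min',Y[ww].min())
cv2.imwrite('pics/home.png',cv2.resize(p['color'][150:270,215:435],None,fx=3.6,fy=3.6,interpolation=cv2.INTER_CUBIC)[:,:,::-1])
E
python3 c.py | tail -9
```

```text
y0.02 n21 zmed 0.128 zmax 0.134 x -0.052..0.070
20.6667 [0.562  0.0942 0.2657] machine [0.0046 0.1039] [ 0.0092 -0.4359  0.1545] [-0.0096 -0.0168 -0.9998] [-0.1078 -0.994   0.0178]
top rect machine frame ((7.1856536865234375, -68.42215728759766), (178.45774841308594, 140.0938262939453), 89.75041961669922)
bar front edge Y pct [-0.1947 -0.1941] carton front pct [-0.1564 -0.1555  0.019 ]
-0.06 carton min -0.1572505839502456 max 0.020316458645094064 bar min -0.19480313186548653
-0.03 carton min -0.1572492361879869 max 0.02092653424661139 bar min -0.19473069862712256
0 carton min -0.1571976029660669 max 0.020778532092019006 bar min -0.19461544863887306
0.03 carton min -0.15707187490175875 max 0.020506822963610536 bar min -0.19476516421915438
0.06 carton min -0.15659819605843064 max 0.02053502705889492 bar min -0.19495993636983047
```

View pics/home.png

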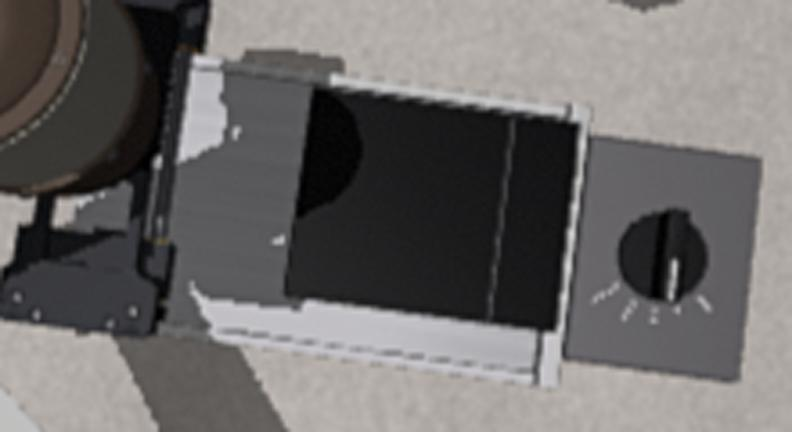

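Home: the back face is at machine y +20.5 over the whole width, so the front is about -159.5, and the wrist read 16 N against the stop. I read the dial marks from the top view and travel to the dial.

```bash
cat > d.py <<'E'
from h import *
p=shot('top');o=np.array([.546,-.0085]);ex=np.array([.994,-.11]);ey=np.array([.11,.994])
dc=np.array([0,-.235])
b=cv2.cvtColor(p['color'],cv2.COLOR_RGB2GRAY)
K=np.array(p['camera_matrix']);R=np.array(p['rotation']);t=np.array(p['xyz'])
def mang(c,r,z):
    P=at_z(p,c,r,z)[:2]-o;d=np.array([P@ex,P@ey])-dc
    return np.degrees(np.arctan2(d[1],d[0])),np.hypot(*d)*1000
g=cv2.resize(b[195:250,375:430],None,fx=4,fy=4,interpolation=cv2.INTER_CUBIC)
n,l,st,ce=cv2.connectedComponentsWithStats((g>125).astype(np.uint8))
for i in range(1,n):
    c,r=375+(ce[i][0]-1.5)/4,195+(ce[i][1]-1.5)/4
    if st[i][4]>4 and st[i][4]<900: print(st[i][4],np.round([c,r],1),'at.07',mang(c,r,.07),'at.113',mang(c,r,.113))
C=cloud(p);v,u=np.mgrid[:400,:640]
m=(u>=380)&(u<=420)&(v>=200)&(v<=240)&(C[...,2]>.095)&(C[...,2]<.125)
if m.sum()>4: print('bar',cv2.minAreaRect(C[m][:,:2].astype(np.float32)*1000))
cv2.imwrite('pics/dial.png',cv2.resize(p['color'][190:250,370:430],None,fx=9,fy=9,interpolation=cv2.INTER_CUBIC)[:,:,::-1])
E
python3 d.py
```

```text
318 [375.3 200.9] at.07 (np.float64(56.11012558813887), np.float64(76.72712099602256)) at.113 (np.float64(61.58208114942106), np.float64(80.19492437734867))
242 [401.5 227.1] at.07 (np.float64(-146.56534632615654), np.float64(16.92957318592515)) at.113 (np.float64(177.23782641353552), np.float64(16.216416793155148))
254 [382.9 230.8] at.07 (np.float64(129.14214985381173), np.float64(46.62143630769133)) at.113 (np.float64(124.86328140156792), np.float64(53.90637558478038))
153 [410.1 233.8] at.07 (np.float64(-130.36166055438179), np.float64(43.03200033149828)) at.113 (np.float64(-143.58624458119957), np.float64(36.43640761666445))
188 [389.2 235.6] at.07 (np.float64(154.21028952887386), np.float64(43.608371160059406)) at.113 (np.float64(145.3261456266809), np.float64(48.89173677196786))
44 [396.4 235.7] at.07 (np.float64(178.3930443064258), np.float64(37.1370261127747)) at.113 (np.float64(164.3562833001109), np.float64(39.63028859496416))
52 [402.7 235.6] at.07 (np.float64(-157.0765211214986), np.float64(37.77574184945044)) at.113 (np.float64(-173.07755961505933), np.float64(36.20051936836572))
62 [396.1 238.4] at.07 (np.float64(178.55071039673243), np.float64(43.96563856129695)) at.113 (np.float64(166.46869833023325), np.float64(45.96137892372873))
bar ((519.5907592773438, -241.29931640625), (15.979995727539062, 61.154266357421875), 83.80064392089844)
```

View pics/dial.png

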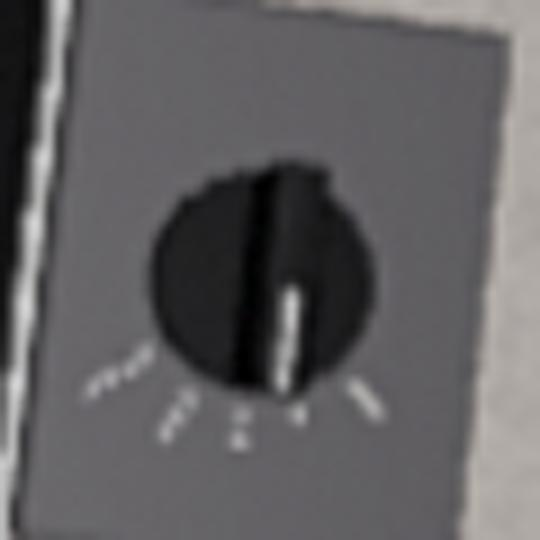

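Call:
{"op": "jog_arm", "data": {"moves": [[[0,0,6,-0.0025,-0.02,0,0.2],[-0.5,0,6,-0.0025,-0.02,0,0.2],[-0.5,0,6,-0.0025,-0.02,0,0.2],[0,0,6,-0.0025,-0.02,0,0.2],[0,0,6,-0.0025,-0.02,0,0.2],[0,0,6,-0.0025,-0.02,0,0.2],[0,0,6,-0.0025,-0.02,0,0.2],[0,0,6,-0.0025,-0.02,0,0.2],[0,0,6,-0.0025,-0.02,0,0.2],[0,0,6,-0.0025,-0.02,0,0.2]]]}}

```text
t: 21.55
position: [0.5234, -0.116, 0.2408]
tool_rot: [[0.837, -0.547, -0.01], [-0.547, -0.835, -0.058], [0.024, 0.054, -0.998]]
ft_force: [-0.3, 0.2, 0.2]
finger_gap: 0.0521
```

Dash is at -130°, then one dot -157°, two dots 178.5°, three dots 154° and four dots 129°. The pointer sits at ~178°, which is two dots, so one click clockwise is needed. Next I align above the dial.

Call:
{"op": "jog_arm", "data": {"moves": [[[1,0,5,0,-0.02,0,0.2],[1,0,5,0,-0.02,0,0.2],[1,0,5,0,-0.02,0,0.2],[0,0,4,0,-0.02,0,0.2],[0,0,3,0,-0.02,-0.01,0.2],[0,0,1,0,-0.008,-0.02,0.2],[0,0,0,0,0,-0.02,0.2],[0,0,0,0,0,-0.01,0.2],[0,0,0,0,0,0,0.2],[0,0,0,0,0,0,0.2]]]}}

```text
t: 22.38
position: [0.5064, -0.2357, 0.1565]
tool_rot: [[0.985, -0.164, -0.044], [-0.164, -0.986, -0.004], [-0.043, 0.012, -0.999]]
ft_force: [0.7, -0.3, 0.7]
finger_gap: 0.0523
```

```bash
python3 - <<'E'
from h import *
s=manip.observe();print(s['t'],s['position'],s['tool_rot'],s['q'],s['finger_gap'])
E
```

```text
22.3833 [ 0.5064 -0.2357  0.1565] [[ 0.9855 -0.1639 -0.0444]
 [-0.1643 -0.9864 -0.0043]
 [-0.0431  0.0115 -0.999 ]] [-0.1395  0.349  -0.2288  0.0121 -1.0364  1.539 ] 0.05226792438343342
```

Call:
{"op": "jog_arm", "data": {"moves": [[[0,-1,1.5,0.005,-0.003,0,0.2],[0,-1,1.5,0.005,-0.003,0,0.2],[0,-0.5,0.2,0.003,0,0,0.2],[0,0,0,0,0,0,0.2],[0,0,0,0,0,-0.012,0.2],[0,0,0,0,0,-0.012,0.2],[0,0,0,0,0,-0.006,0.2],[0,0,0,0,0,0,0.2],[0,0,0,0,0,0,0.2],[0,0,0,0,0,0,0.2]]]}}

```text
t: 23.22
position: [0.5193, -0.241, 0.1267]
tool_rot: [[0.994, -0.107, -0.002], [-0.107, -0.994, -0.007], [-0.001, 0.007, -1.0]]
ft_force: [-0.1, 0.5, 0.4]
finger_gap: 0.0519
```

Call:
{"op": "jog_arm", "data": {"moves": [[[0,0,0,0,0,-0.01,0.2],[0,0,0,0,0,-0.012,0.2],[0,0,0,0,0,-0.01,0.2],[0,0,0,0,0,-0.004,0.2],[0,0,0,0,0,0,0.2],[0,0,0,0,0,0,0.2],[0,0,0,0,0,0,0.2],[0,0,0,0,0,0,0.2],[0,0,0,0,0,0,0.2],[0,0,0,0,0,0,0.2]]]}}

```text
t: 24.05
position: [0.5214, -0.2414, 0.0909]
tool_rot: [[0.994, -0.107, 0.004], [-0.107, -0.994, -0.009], [0.005, 0.008, -1.0]]
ft_force: [-0.1, -0.4, 0.1]
finger_gap: 0.0523
```

Good height, with 22 mm of overlap on the bar. Close gently.

Call:
{"op": "jog_arm", "data": {"moves": [[[0,0,0,0,0,-0.002,-0.2],[0,0,0,0,0,0,-0.8],[0,0,0,0,0,0,-0.8],[0,0,0,0,0,0,-0.8],[0,0,0,0,0,0,-0.8],[0,0,0,0,0,0,-0.8],[0,0,0,0,0,0,-0.8],[0,0,0,0,0,0,-0.8],[0,0,0,0,0,0,-0.8],[0,0,0,0,0,0,-0.8]]], "newtons": 12}}

```text
t: 24.88
position: [0.522, -0.241, 0.0896]
tool_rot: [[0.994, -0.107, 0.006], [-0.107, -0.994, -0.008], [0.007, 0.008, -1.0]]
ft_force: [0.3, -0.1, 0.7]
finger_gap: 0.0152
```

Call:
{"op": "jog_arm", "data": {"moves": [[[0,0,-3,0,0,0,-0.8],[0,0,-4,0,0,0,-0.8],[0,0,-4,0,0,0,-0.8],[0,0,-4,0,0,0,-0.8],[0,0,-3,0,0,0,-0.8],[0,0,-2,0,0,0,-0.8],[0,0,0,0,0,0,-0.8],[0,0,0,0,0,0,-0.8],[0,0,0,0,0,0,-0.8],[0,0,0,0,0,0,-0.8]]]}}

```text
t: 25.72
position: [0.5218, -0.2416, 0.0896]
tool_rot: [[0.892, -0.453, 0.003], [-0.452, -0.892, -0.011], [0.007, 0.008, -1.0]]
ft_force: [0.8, 0.2, 0.4]
finger_gap: 0.015
```

```bash
python3 - <<'E'
from h import *
s=manip.observe();R=s['tool_rot'];print(s['t'],s['position'],np.degrees(np.arctan2(R[1,0],R[0,0])),R[:,2],s['finger_gap'],s['ft_force'],s['wrist_torque'])
E
```

```text
25.7167 [ 0.5218 -0.2416  0.0896] -26.9042310646104 [ 0.0026 -0.0107 -0.9999] 0.015026539764646862 [0.8183 0.2497 0.3857] [ 0.1718  0.1528 -0.0674]
```

Call:
{"op": "jog_arm", "data": {"moves": [[[0,0,-2,0,0,0,-0.8],[0,0,-2,0,0,0,-0.8],[0,0,0,0,0,0,-0.8],[0,0,0,0,0,0,-0.8],[0,0,0,0,0,0,-0.4],[0,0,0,0,0,0,0],[0,0,0,0,0,0,0.2],[0,0,0,0,0,0,0.2],[0,0,0,0,0,0,0.2],[0,0,0,0,0,0,0.2]]]}}

```text
t: 26.55
position: [0.5218, -0.242, 0.0895]
tool_rot: [[0.86, -0.51, 0.001], [-0.51, -0.86, -0.012], [0.007, 0.009, -1.0]]
ft_force: [0.1, -0.4, 0.2]
finger_gap: 0.0466
```

Call:
{"op": "jog_arm", "data": {"moves": [[[0,0,0,0,0,0.01,0.2],[0,0,0,0,0,0.02,0.2],[0,0,0,0,0,0.03,0.2],[0,0,0,0,0,0.03,0.2],[0,0,0,0,0,0.03,0.2],[0,0,0,-0.02,0,0.03,0.2],[0,0,0,-0.03,0,0.03,0.2],[0,0,0,-0.03,0,0.02,0.2],[0,0,0,-0.03,0,0,0.2],[0,0,0,0,0,0,0.2]]]}}

```text
t: 27.38
position: [0.4058, -0.2418, 0.3031]
tool_rot: [[0.861, -0.508, 0.002], [-0.508, -0.861, -0.015], [0.009, 0.012, -1.0]]
ft_force: [-0.4, 0.3, -0.4]
finger_gap: 0.0522
```

```bash
python3 c.py | tail -8; python3 d.py; python3 -c "
from h import *
p=shot('top','end.png');print(manip.observe()['t'],manip.observe()['position'])"
```

```text
27.4333 [ 0.4083 -0.2424  0.3038] machine [-0.1111 -0.2476] [ 1.1658 -0.1167  1.1247] [ 0.0048 -0.0167 -0.9998] [ 0.8615 -0.5076  0.0126]
top rect machine frame ((7.747825622558594, -68.8979263305664), (178.63352966308594, 139.8134307861328), 89.79021453857422)
bar front edge Y pct [-0.1947 -0.1941] carton front pct [-0.1567 -0.1559  0.0187]
-0.06 carton min -0.15796158116340936 max 0.020258120230764034 bar min -0.19414529414579149
-0.03 carton min -0.1577611976674414 max 0.020494707109453017 bar min -0.1946640395902877
0 carton min -0.15691502573812502 max 0.02037745878827947 bar min -0.19458774552959232
0.03 carton min -0.15745251429541474 max 0.020139148929325477 bar min -0.19472534111960033
0.06 carton min -0.1570675572759546 max 0.02020123022918375 bar min -0.19497882431636654
277 [375.3 200.8] at.07 (np.float64(55.953341575469175), np.float64(76.88826527841405)) at.113 (np.float64(61.428935534635386), np.float64(80.32899935421254))
220 [398.6 226.3] at.07 (np.float64(-171.13502424158162), np.float64(13.021951522004265)) at.113 (np.float64(152.58967049696662), np.float64(16.888522642955483))
82 [385.  229.6] at.07 (np.float64(129.36209424991694), np.float64(40.525179718488516)) at.113 (np.float64(124.52214795626846), np.float64(48.08883687074724))
75 [409.6 233.1] at.07 (np.float64(-129.96779573500024), np.float64(41.01111704214378)) at.113 (np.float64(-143.88467609122432), np.float64(34.495177925518064))
bar ((519.479248046875, -241.28408813476562), (15.261762619018555, 61.96744918823242), 58.46990203857422)
27.5333 [ 0.41   -0.2422  0.3015]
```

View pics/end.png

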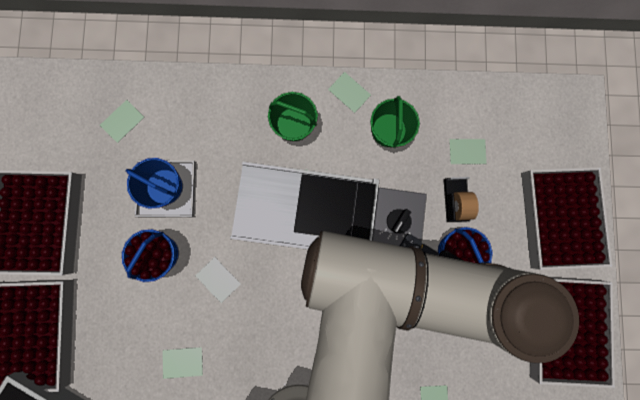

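The end picture shows the blue basket upright in the tray (155,183) and the carton against the stop (335,205). The dial is turned one click to ~153° (three dots at 154°), and the bystanders look in place. The arm is clear, so I hand in.

```bash
python3 -c "
from h import *
print(manip.close_job())"
```

```text
the job is handed in; nothing more can be done
None
```

The job is done and handed in at about 27.5 s of the 72 s allowed; the hand-in gave no verdict.

- **Basket:** it stands upright in the white tray, about 6 mm off the tray's centre, with its rim level at 85 mm. My first lift failed because the fingers were still closing; the basket stayed standing on the plate, and the next try held.
- **Carton:** it lies flat, with its top 90 mm above the plate. I pushed it against the stop until the wrist read 16 N. Its back face then measured 20.1–20.5 mm on the machine's y axis (20.0 is exactly home), with about 0.2° of skew. I inferred the front contact from the back face and the carton's length, because my check cut off the last few mm at the stop.
- **Dial:** it started at two dots, so I turned it one click clockwise after the carton was home. Let go, the bar had turned 25.3°, and the pointer reads 152.6° against the three-dot mark at 154.2°.
- **Bystanders:** the filled baskets, dispenser and green baskets look undisturbed in the last top view, though the arm partly hides filled basket B. I did not re-measure them. The arm ended clear of everything.

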